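Set the sample selector to the yellow port and start the pump

TASK

With a fingertip, push the white pointer arm of the selector valve round until it points straight at the middle of the yellow port; then, with the arm so set and not before, press the green start button all the way down and let it come back up. The arm merely sits on its spindle: only push it sideways, gently, and never lift it. Leave the red stop button and all the loose things on the bench alone.

Things in the scene. Friction and masses are not known exactly. Their poses are not given: they have to be found in the camera images.
- valve: Selector valve, fixed near mid-bench, turned up to 0.5 rad: a black round block 210 mm in diameter, 35 mm high. Origin at the centre of its underside, on the vertical axis the arm turns about. Its -x (roughly towards the robot) is the middle of the arm's swing. Four port discs sit on its top, 85 mm from the axis, 0.6 and 1.15 rad to either side of that middle; which colour is where changes.
- selector: The valve's turning spindle with the white arm on it. Origin on the turning axis at bench height; x along the arm, z up. Swings 1.45 rad either way from the valve's -x, to hard stops; starts within 0.28 rad of it. Dry friction of about 0.1 N m (2 N at 55 mm from the axis) keeps it where it is left; no spring, no detents.
- aim (a point): The point the arm points at: on the arm's centre line 85 mm from the turning axis (15 mm beyond the nose), 64 mm above the bench. It lies straight above the middle of a port disc when the arm points at that port.
- pointer (a joint): Lift of the white arm off its seat, m: 0 seated; free to rise 0.04, held down by its weight (1 to 1.5 N) only. Hub 38 mm in diameter, its spindle end 90 mm above the bench; straight bar 16 mm wide, nose 70 mm from the axis. The bar's underside is 50 mm, its top 78 mm above the bench: a fingertip at 58 mm pushes its side and clears the ports.
- port_yellow: Yellow port, the one wanted: flat disc 28 mm in diameter, 6 mm high, fixed on the valve's top; origin at the centre of its underside, 35 mm above the bench (its top at 41 mm). The other ports are the same size.
- port_blue: Blue port disc, not wanted.
- port_red: Red port disc, not wanted.
- port_green: Green port disc, not wanted.
- start (a joint): Travel of the green start button, m: 0 up, 0.006 fully down (takes about 5 N, straight down); springs back.
- start_top (a point): Centre of the top of the green start button, 44 mm in diameter, 22 mm above the bench (16 mm when down), on a round grey housing 60 mm in diameter and 12 mm high, fixed to the bench to the left or the right of the valve (start and stop change places).
- stop (a joint): Travel of the red stop button, m: 0 up, 0.006 fully down.
- stop_top (a point): Centre of the top of the red stop button, same make, on the other side of the valve.
- vial_1: Loose amber vial, 26 mm in diameter, 62 mm high, standing in front of the valve; origin under its centre.
- vial_2: Loose green glass vial, 26 mm in diameter, 62 mm high, standing in front of the valve; origin under its centre.
- jar: Loose white jar with blue cap, 52 mm in diameter, 65 mm high, beyond a button on the left; origin under its centre.
- cassette: Loose black pump cassette, 50 x 44 x 48 mm, beyond a button on the right; origin under its centre.
- collar: Loose aluminium collar, 32 mm in diameter, 12 mm high, lying between robot and valve; origin under its centre.
- meter: Loose orange multimeter, 160 x 80 x 42 mm, lying far right; origin under its centre.
- screwdriver: Loose screwdriver, 190 mm long, lying far left along its x axis.

How it is judged (in metres and radians):
On the way, in this order (a step that is already met when the one before it is completed fails the run):
1. the pointer arm points at the yellow port (horizontal distance between aim and port_yellow below 0.009 m), for 0.3 s.
2. the start button is pressed fully down while the arm points at the yellow port (value of joint start above 0.0045 m and horizontal distance between aim and port_yellow below 0.009 m).
At the end, for the whole second after the job is handed in: The point 85 mm out along the pointer arm is within 9 mm (about 6 degrees) of the middle of the yellow port, the arm at rest and seated on its spindle; the start button has been pressed (4.5 of its 6 mm) and is back up (horizontal distance between aim and port_yellow below 0.009 m and angular speed of selector below 0.05 rad/s and value of joint pointer below 0.003 m and value of joint each of start, stop below 0.002 m); the robot touches nothing.
It fails at once if the pointer arm was lifted more than 6 mm off its seat (value of joint pointer above 0.006 m).
It fails at once if the pointer arm was squeezed or forced (more than 20 N) (contact force between the fingers and selector above 20 N).
It fails at once if start was pressed while the arm was not pointing at the yellow port (value of joint start above 0.003 m and horizontal distance between aim and port_yellow above 0.009 m).
It fails at once if the stop button was pressed (value of joint stop above 0.003 m).
It fails at once if a loose thing on the bench was moved more than 20 mm (distance of any of vial_1, vial_2, jar, cassette, collar, meter, screwdriver from where it was at the start of the episode above 0.02 m).
It also fails if it takes over 45 s, if anything falls off the work surface, if the arm or the gripper's body presses on something with over 40 N, if the wrist force passes 120 N, or if a joint passes its speed limit or range.

ROBOT

A 6-joint arm with a two-finger parallel gripper is mounted at the origin on the work surface. World frame = base frame: x ahead of the robot, y to its left, z up, the work surface at z = 0. Lengths are in mm, angles in rad, forces in N, time in s.
With the tool pointing down it reaches from about 275 to 875 mm from the base axis. Payload 12.5 kg.
Tool frame: the origin (TCP) lies midway between the tips of the shut fingers; the grasp point (between the pads) lies 19 mm behind it; z points along the fingers, y is the line along which they close (so a half turn about z gives the same grasp; the last joint's range is limited). The gripper opens to 85 mm and grips with 20 to 120 N. Pads are 22 mm wide; open, the fingers measure 114 mm over their backs; the gripper's body (76 mm by 85 mm) begins 54 mm behind the grasp point. The pads swing forward as they close: fully open they stand 13 mm farther back than shut.
Start: joints at [-1.376, 0.351, 1.652, -0, 1.139, -0.085], TCP at [151.91, -528.59, 231.29] pointing down, gripper open.
Joint ranges: [-2.75, 2.75], [-0.79, 2.1], [0.01, 2.65], [-1.57, 4.71], [0.07, 3.14], [-2.87, 2.87]. Speed limits (rad/s): [2.22, 2.22, 2.79, 3.14, 3.14, 3.14].

INTERFACE

Orientations are given as a rotation vector (axis times angle).
In Python, from workcell import state, get_image, calibration, close_job gives the robot as it stands.
- The arm moves only by the tool drive_tool, never from a script. Its argument "motion" is a list of rows, each an object of numbers: "tx", "ty", "tz": the shift along the tool's x, y, z in m; "spin": the turn about the tool's z in rad; "grip": the opening, from 0 (shut) to 1 (fully open). A call has 1 to 12 rows; each row is the pose to reach, as a shift and turn from the pose commanded when the call began, along the tool's axes at that moment; what a row does not reach only later rows make up. A row lasts 1/10 s, in which the tool goes at most 50 mm and 8.59 degrees, less where a joint would pass 70% of its speed; a pose out of reach is approached as far as the arm can. A call with a gripper value outside its range is refused whole. The fingers move at their own pace and stop on an object; "newtons" is the grip in N (left out, the last holds). Time passes only in rows, so rows that repeat a pose let the fingers close. It gives the time, the measured TCP pose, the force, the opening and the grip force at its end, in the units of the state.
- state(): the state, without advancing time (a new reading comes with each control period).
- get_image(name): name is "scene" or "side" or "wrist"; returns the picture (420x560x3 uint8, red, green, blue); there is no depth.
- calibration(name): a dict with "fx", "fy", "cx", "cy" (pixels), "cam_to_world" (4x4, takes a point from camera to world coordinates). Camera axes: x right, y down, z forward; pixel columns grow to the right and rows downward; lengths in mm; the calibration is good to about 2 mm. A picture is of the moment at which its call begins: read the wrist's pose just before it. calibration takes no time and is no camera call; for the wrist camera it gives the pose at the moment of the call.
- close_job(): hands the job in; it is judged then, once.
The state is a dict: "clock": time; "joints": joint angles; "qvel": joint speeds; "tau": joint torques, N m; "position": TCP position; "orientation": TCP orientation; "wrist_force": force on the tool from outside, world axes, zero at the start; "wrist_torque": the same for the moment, N m; "gripper_width": opening from 0.0 (shut) to 1.0 (fully open); "finger_force": force on a finger pad.
Only numpy, scipy, OpenCV 4.12 (cv2) and the standard library are available. Lean on these libraries where they do the work, as an engineer would, in place of code of your own. Each camera call takes 0.05 s, during which the arm holds its last target. There are 200 camera calls.

## Working session

There is one attempt and no reset: what is moved stays moved. The work goes in short steps, Python scripts to look and compute and a tool call to move; the robot and the scene stay as the last step left them, time stands still between calls to the robot, and variables do not carry over. Pictures are saved under pics/ and viewed, at most 10 in all, crops included, and the job is handed in when it is done.

Besides the shell and the picture viewer there is one more tool, called by a JSON object that holds its "name" and its "arguments", one argument or row to a line. drive_tool: Moves the arm, as the interface text tells. Its arguments: {"type":"object","properties":{"motion":{"type":"array","items":{"type":"object","properties":{"tx":{"type":"number"},"ty":{"type":"number"},"tz":{"type":"number"},"spin":{"type":"number"},"grip":{"type":"number"}}}},"newtons":{"type":"number"}},"required":["motion"]}

```bash
mkdir -p pics; python3 - <<'E'
from workcell import *
import cv2,numpy as np
s=state();print({k:np.round(s[k],3) for k in('clock','position','orientation','gripper_width')})
for n in('scene','side'):
    cv2.imwrite(f'pics/{n}0.png',get_image(n)[:,:,::-1]);c=calibration(n);print(n,c['fx'],np.round(c['cam_to_world'],2).tolist())
E
```

```text
{'clock': np.float64(0.0), 'position': array([ 151.843, -528.277,  230.751]), 'orientation': array([-3.11 , -0.438,  0.   ]), 'gripper_width': np.float64(0.997)}
scene 417.5169130490427 [[0.54, 0.72, -0.45, 1065.68], [0.84, -0.46, 0.28, -341.53], [-0.01, -0.53, -0.85, 1122.38], [0.0, 0.0, 0.0, 1.0]]
side 437.977456744553 [[-1.0, -0.0, 0.04, 448.89], [-0.04, 0.5, -0.87, 1270.29], [-0.02, -0.87, -0.5, 812.23], [0.0, 0.0, 0.0, 1.0]]
```

View pics/scene0.png

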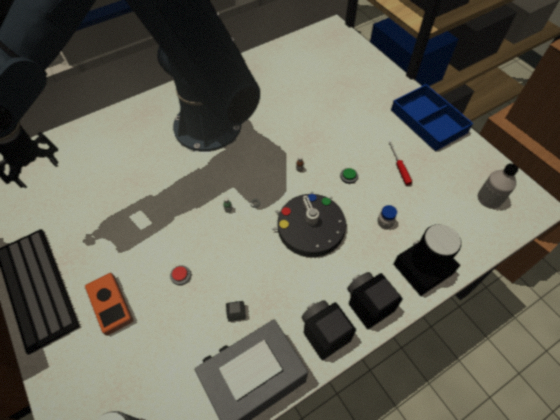

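View pics/side0.png

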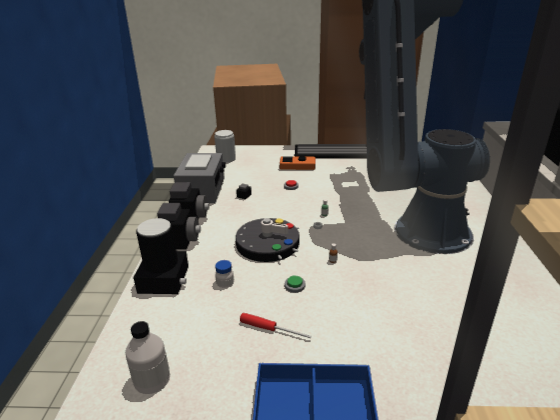

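The scene view shows the valve at about (313,222), the yellow port at (284,224), red (286,211), blue (312,197) and green (326,201). The start button is at (349,175), stop at (180,274), and the arm points up to about (307,200). The side view agrees. Next I measure these positions.

```bash
cat > h.py <<'E'
from workcell import *
import cv2,numpy as np
def ray(c,u,v,h):
    T=np.array(c['cam_to_world']);d=T[:3,:3]@[(u-c['cx'])/c['fx'],(v-c['cy'])/c['fy'],1];o=T[:3,3]
    return (o+d*(h-o[2])/d[2])[:2]
HUE={'yellow':(20,34),'red':(172,184),'blue':(105,128),'green':(45,80)}
def blob(im,col,box,smin=110,vmin=50):
    u0,v0,u1,v1=box;h=cv2.cvtColor(im[v0:v1,u0:u1],cv2.COLOR_RGB2HSV).astype(int)
    a,b=HUE[col];H=h[...,0].copy()
    if col=='red':H[H<8]+=180
    m=((H>=a)&(H<=b)&(h[...,1]>smin)&(h[...,2]>vmin)).astype(np.uint8)
    n,l,st,ce=cv2.connectedComponentsWithStats(m)
    if n<2:return None,0
    k=1+np.argmax(st[1:,4]);return ce[k]+[u0,v0],st[k,4]
E
python3 - <<'E'
from h import *
for n,vb,sb,tb in(('scene',(272,188,338,236),(335,162,362,188),(165,260,195,288)),('side',(262,212,300,256),(282,272,308,294),(280,176,302,190))):
    im=get_image(n);c=calibration(n);P={}
    for col in HUE:
        p,a=blob(im,col,vb)
        if p is not None: P[col]=ray(c,*p,41);print(n,col,p.round(1),a,P[col].round(1))
    for col,b in(('green',sb),('red',tb)):
        p,a=blob(im,col,b);print(n,'button',col,p,a,ray(c,*p,20).round(1) if a else '')
    for col in(('red','green') if n=='side' else ('blue','red')):pass
    u0,v0,u1,v1=vb;u0-=10;u1+=15;v0-=10;v1+=25
    cv2.imwrite(f'pics/{n}1.png',cv2.resize(im[v0:v1,u0:u1,::-1],None,fx=7,fy=7,interpolation=cv2.INTER_CUBIC)[:600,:800]);print(u0,v0)
E
```

```text
scene yellow [283.6 223.8] 74 [524.9  -1.2]
scene red [285.8 210.9] 69 [489.7  29. ]
scene blue [312.1 197.2] 42 [491.3 126. ]
scene green [325.7 201. ] 51 [525.9 153.5]
scene button green [349.10784314 173.54901961] 102 [468.2 291.6]
scene button red [178.97590361 273.18674699] 166 [ 491.5 -335.2]
262 178
side yellow [278.6 220.8] 32 [521.1   4.8]
side red [289.7 225.3] 31 [483.1  33.6]
side blue [287.9 241.4] 47 [486.4 128.7]
side green [276.2 246.7] 43 [521.7 158.2]
side button green [294.39370079 281.2519685 ] 127 [463.9 298.1]
side button red [290.62962963 182.7962963 ] 54 [ 487.6 -326.4]
252 202
```

View pics/scene1.png

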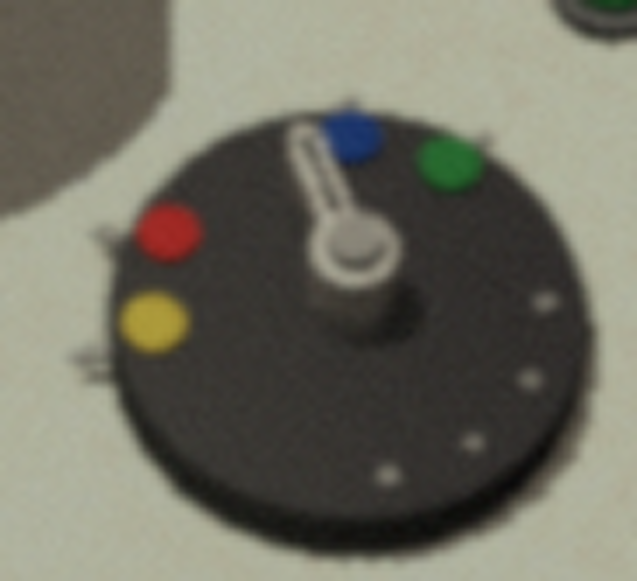

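The crop shows the ports clearly, with blue partly hidden by the bar. The arm nose is at about (305,197) and the hub at (313,212). Now I bring the shut gripper over the valve.

{"name": "drive_tool", "arguments": {
  "motion": [
    {"tx":0.04,"ty":-0.04,"spin":0.14,"grip":0},
    {"tx":0.08,"ty":-0.08,"spin":0.28,"grip":0},
    {"tx":0.12,"ty":-0.12,"spin":0.28,"grip":0},
    {"tx":0.16,"ty":-0.16,"spin":0.28,"grip":0},
    {"tx":0.2,"ty":-0.2,"spin":0.28,"grip":0},
    {"tx":0.24,"ty":-0.24,"spin":0.28,"grip":0},
    {"tx":0.27,"ty":-0.28,"spin":0.28,"grip":0},
    {"tx":0.3,"ty":-0.32,"spin":0.28,"grip":0},
    {"tx":0.33,"ty":-0.36,"spin":0.28,"grip":0},
    {"tx":0.36,"ty":-0.39,"spin":0.28,"grip":0},
    {"tx":0.39,"ty":-0.42,"spin":0.28,"grip":0},
    {"tx":0.39,"ty":-0.42,"spin":0.28,"grip":0}
  ]
}}

```text
validation failed for argument at $.mo...
```

```bash
python3 - <<'E'
from h import *
s=state();print({k:np.round(s[k],3) for k in('clock','position','orientation','gripper_width')})
im=get_image('wrist');c=calibration('wrist');print(np.round(c['cam_to_world'],2).tolist(),c['fx'])
cv2.imwrite('pics/w0.png',im[:,:,::-1])
E
```

```text
{'clock': np.float64(0.2), 'position': array([ 151.867, -528.42 ,  230.992]), 'orientation': array([-3.11 , -0.438,  0.   ]), 'gripper_width': np.float64(1.003)}
[[0.28, -0.92, -0.27, 219.8], [-0.96, -0.26, -0.08, -508.49], [0.0, 0.28, -0.96, 374.01], [0.0, 0.0, 0.0, 1.0]] 315.2304861491217
```

View pics/w0.png

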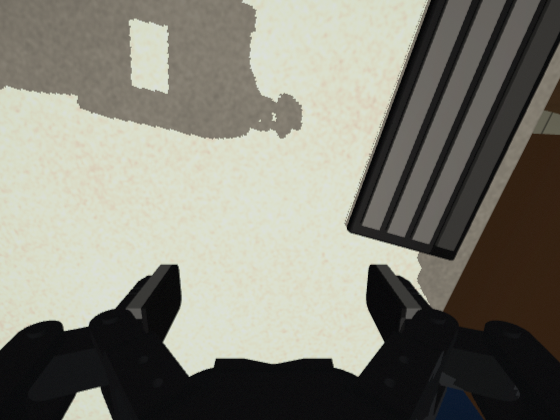

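The wrist picture shows only the bench and the open fingers, because the move was refused. I'll test with full rows and one short move.

{"name": "drive_tool", "arguments": {
  "motion": [
    {"tx":0.04,"ty":-0.04,"tz":0.0,"spin":0.14,"grip":0.0}
  ]
}}

```text
clock: 0.35
position: [175.0, -487.1, 230.9]
orientation: [3.133, 0.216, -0.0]
wrist_force: [1.3, 0.1, -0.3]
gripper_width: 0.856
finger_force: 0.0
```

{"name": "drive_tool", "arguments": {
  "motion": [
    {"tx":0.025,"ty":-0.04,"tz":0.0,"spin":0.138,"grip":0.0},
    {"tx":0.05,"ty":-0.08,"tz":0.0,"spin":0.138,"grip":0.0},
    {"tx":0.075,"ty":-0.12,"tz":0.0,"spin":0.138,"grip":0.0},
    {"tx":0.1,"ty":-0.16,"tz":0.0,"spin":0.138,"grip":0.0},
    {"tx":0.13,"ty":-0.2,"tz":0.0,"spin":0.138,"grip":0.0},
    {"tx":0.16,"ty":-0.24,"tz":0.0,"spin":0.138,"grip":0.0},
    {"tx":0.18,"ty":-0.28,"tz":0.0,"spin":0.138,"grip":0.0},
    {"tx":0.21,"ty":-0.32,"tz":0.0,"spin":0.138,"grip":0.0},
    {"tx":0.24,"ty":-0.36,"tz":0.0,"spin":0.138,"grip":0.0},
    {"tx":0.26,"ty":-0.4,"tz":0.0,"spin":0.138,"grip":0.0},
    {"tx":0.29,"ty":-0.44,"tz":0.0,"spin":0.138,"grip":0.0},
    {"tx":0.31,"ty":-0.47,"tz":0.0,"spin":0.138,"grip":0.0}
  ]
}}

```text
clock: 1.55
position: [418.4, 26.3, 231.5]
orientation: [-3.141, -0.005, -0.001]
wrist_force: [0.6, -1.2, -0.6]
gripper_width: -0.005
finger_force: 0.0
```

```bash
python3 - <<'E'
from h import *
s=state();print({k:np.round(s[k],3) for k in('clock','position','orientation','gripper_width')})
im=get_image('wrist');c=calibration('wrist');print(np.round(c['cam_to_world'],2).tolist(),c['fx'])
cv2.imwrite('pics/w1.png',im[:,:,::-1])
E
```

```text
{'clock': np.float64(1.55), 'position': array([418.428,  26.309, 231.483]), 'orientation': array([-3.141e+00, -5.000e-03, -1.000e-03]), 'gripper_width': np.float64(-0.005)}
[[0.0, -0.96, -0.28, 490.29], [-1.0, -0.0, -0.0, 29.45], [-0.0, 0.28, -0.96, 374.59], [0.0, 0.0, 0.0, 1.0]] 315.2304861491217
```

View pics/w1.png

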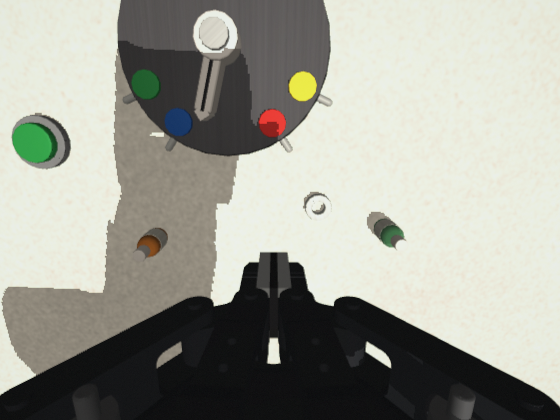

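The wrist view shows the whole valve. Yellow is at (303,86), red (272,123), blue (178,123), green (145,84), the hub at (214,33), the nose at about (203,117) and the start button at (35,143). The vials are at (148,245) and (390,235), and the collar at (318,206).

```bash
cat >> h.py <<'E'
def wrist():
    im=get_image('wrist');c=calibration('wrist');return im,c
def ports(im,c,box=(115,40,335,155)):
    P={}
    for col in HUE:
        p,a=blob(im,col,box,90,35);P[col]=ray(c,*p,41) if a else None;print(col,None if a==0 else p.round(1),a,None if a==0 else P[col].round(1))
    return P
E
python3 - <<'E'
from h import *
from scipy.optimize import least_squares
im,c=wrist();P=ports(im,c)
ang={'yellow':1.15,'red':.6,'blue':-.6,'green':-1.15}
f=lambda q:np.concatenate([P[k]-q[:2]-85*np.array([np.cos(np.pi+q[2]+a),np.sin(np.pi+q[2]+a)]) for k,a in ang.items()])
r=least_squares(f,[558,78,0]);print('axis,rot',r.x.round(3),r.fun.round(1))
n=ray(c,203,119,78);h=ray(c,214,33,90);print('nose',n,'hub',h)
p,a=blob(im,'green',(5,115,75,172));print('start',p,a,ray(c,*p,22))
for u,v,z in((148,245,62),(390,235,62),(318,206,12)):print(ray(c,u,v,z))
print(calibration('wrist')['cx'])
E
```

```text
yellow [305.   87.6] 691 [520.7  -3.6]
red [274.7 124.3] 623 [485.6  26. ]
blue [181.1 123.2] 632 [486.2 121.3]
green [148.9  85.7] 691 [521.6 150.3]
axis,rot [ 5.55995e+02  7.31840e+01 -6.00000e-03] [-0.1  0.6  0.1  0.4  0.1 -0.3 -0.1 -0.6]
nose [490.32985115  90.83460882] hub [556.83357676  75.65063682]
start [ 37.40581818 143.42254545] 1375 [463.85578724 285.40250731]
[361.48709348 160.00746049]
[374.2252654  -96.18173346]
[392.00933197 -26.30281324]
273.3023090014156
```

```bash
cat >> h.py <<'E'
from scipy.optimize import least_squares
def fit(P):
    ang={'yellow':1.15,'red':.6,'blue':-.6,'green':-1.15}
    f=lambda q:np.concatenate([P[k]-q[:2]-85*np.array([np.cos(np.pi+q[2]+a),np.sin(np.pi+q[2]+a)]) for k,a in ang.items() if P[k] is not None])
    r=least_squares(f,[558,78,0]);print('axis,rot',r.x.round(3),r.fun.round(1));return r.x
E
python3 - <<'E'
from h import *
s=state();print(np.round(s['position'],1),np.round(s['joints'],2),s['clock'])
im,c=wrist();P=ports(im,c);fit(P)
p,a=blob(im,'green',(5,115,75,172));print('start',p,a,ray(c,*p,22))
E
```

```text
[418.7  26.8 231.3] [-0.05  0.11  1.97  0.    1.07  1.52] 1.65
yellow [302.8  86.2] 698 [521.   -3.2]
red [272.6 122.9] 634 [486.   26.5]
blue [178.7 121.6] 633 [486.8 121.8]
green [146.4  83.9] 705 [522.3 150.7]
axis,rot [ 5.56496e+02  7.35160e+01 -9.00000e-03] [-0.1  0.6  0.1  0.4  0.1 -0.3 -0.1 -0.7]
start [ 34.64043321 141.64837545] 1385 [464.88897368 286.09136971]
```

{"name": "drive_tool", "arguments": {
  "motion": [
    {"tx":0.03,"ty":-0.03,"tz":0.0,"spin":0.1,"grip":0.0},
    {"tx":0.06,"ty":-0.06,"tz":0.0,"spin":0.2,"grip":0.0},
    {"tx":0.094,"ty":-0.093,"tz":0.0,"spin":0.2,"grip":0.0},
    {"tx":0.094,"ty":-0.093,"tz":0.0,"spin":0.2,"grip":0.0},
    {"tx":0.094,"ty":-0.093,"tz":0.03,"spin":0.2,"grip":0.0},
    {"tx":0.094,"ty":-0.093,"tz":0.06,"spin":0.2,"grip":0.0},
    {"tx":0.094,"ty":-0.093,"tz":0.09,"spin":0.2,"grip":0.0},
    {"tx":0.094,"ty":-0.093,"tz":0.12,"spin":0.2,"grip":0.0},
    {"tx":0.094,"ty":-0.093,"tz":0.145,"spin":0.2,"grip":0.0},
    {"tx":0.094,"ty":-0.093,"tz":0.16,"spin":0.2,"grip":0.0},
    {"tx":0.094,"ty":-0.093,"tz":0.173,"spin":0.2,"grip":0.0},
    {"tx":0.094,"ty":-0.093,"tz":0.173,"spin":0.2,"grip":0.0}
  ]
}}

```text
clock: 2.9
position: [510.5, 115.9, 57.2]
orientation: [3.125, -0.312, -0.004]
wrist_force: [-0.2, -0.3, 0.4]
gripper_width: -0.001
finger_force: 0.0
```

```bash
python3 - <<'E'
from h import *
im=get_image('scene');get_image('scene')
cv2.imwrite('pics/s2.png',cv2.resize(im[120:270,230:430,::-1],None,fx=4,fy=4,interpolation=cv2.INTER_CUBIC))
s=state();p=np.array(s['position']);R=cv2.Rodrigues(np.array(s['orientation']))[0];print(p.round(1),s['clock'],R.round(3).tolist())
A=np.array([556.5,75])
for th,d in((-.2,16),(0,16),(.2,16),(.4,16),(.6,16),(.8,16),(.95,16),(1.0,16),(1.05,16),(1.1,16)):
    t=np.pi+th;q=A+52*np.array([np.cos(t),np.sin(t)])+d*np.array([np.sin(t),-np.cos(t)])
    print(th,(R.T@[*(q-p[:2]),58-p[2]]).round(1),'spin',round(-(th+.2),2))
E
```

```text
[511.6 116.4  58.8] 3.0 [[0.98, -0.197, 0.0], [-0.197, -0.98, 0.0], [0.0, -0.0, -1.0]]
-0.2 [ 0.2 15.7  0.8] spin -0.0
0 [-1.9 26.3  0.8] spin -0.2
0.2 [-1.9 37.2  0.8] spin -0.4
0.4 [ 0.2 47.8  0.8] spin -0.6
0.6 [ 4.4 57.8  0.8] spin -0.8
0.8 [10.6 66.8  0.8] spin -1.0
0.95 [16.3 72.6  0.8] spin -1.15
1.0 [18.4 74.4  0.8] spin -1.2
1.05 [20.6 76.   0.8] spin -1.25
1.1 [22.8 77.5  0.8] spin -1.3
```

View pics/s2.png

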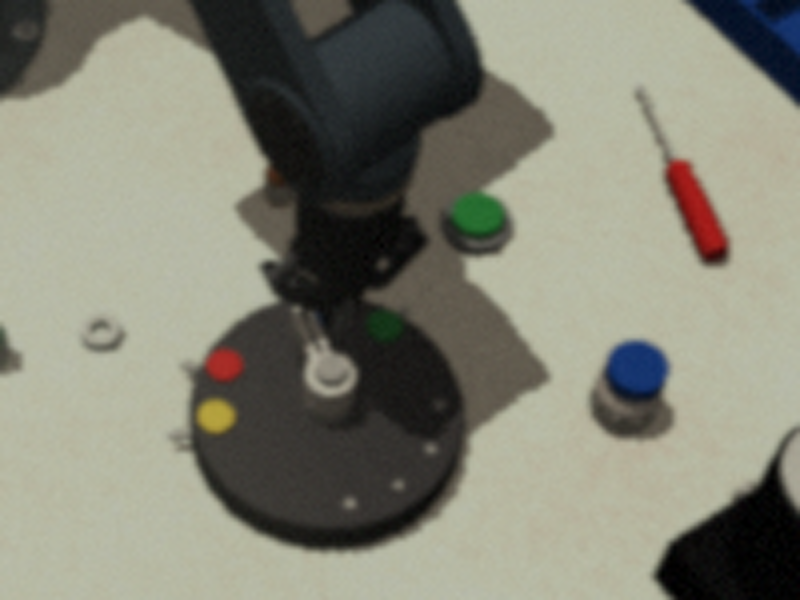

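The finger stands at the button side of the bar (crop about (340,310)) and clear of it, with the bar between the finger and red/yellow. Start pushing.

{"name": "drive_tool", "arguments": {
  "motion": [
    {"tx":0.0,"ty":0.006,"tz":0.001,"spin":0.0,"grip":0.0},
    {"tx":0.0,"ty":0.011,"tz":0.001,"spin":0.0,"grip":0.0},
    {"tx":0.0,"ty":0.0157,"tz":0.001,"spin":0.0,"grip":0.0},
    {"tx":-0.001,"ty":0.019,"tz":0.001,"spin":-0.07,"grip":0.0},
    {"tx":-0.0015,"ty":0.0228,"tz":0.001,"spin":-0.13,"grip":0.0},
    {"tx":-0.002,"ty":0.0263,"tz":0.001,"spin":-0.2,"grip":0.0},
    {"tx":-0.002,"ty":0.03,"tz":0.001,"spin":-0.27,"grip":0.0},
    {"tx":-0.002,"ty":0.0336,"tz":0.001,"spin":-0.33,"grip":0.0},
    {"tx":-0.0019,"ty":0.0372,"tz":0.001,"spin":-0.4,"grip":0.0},
    {"tx":-0.0015,"ty":0.041,"tz":0.001,"spin":-0.47,"grip":0.0},
    {"tx":-0.001,"ty":0.0445,"tz":0.001,"spin":-0.54,"grip":0.0},
    {"tx":0.0002,"ty":0.0478,"tz":0.001,"spin":-0.6,"grip":0.0}
  ]
}}

```text
clock: 4.2
position: [502.1, 69.7, 57.6]
orientation: [-3.077, -0.631, -0.0]
wrist_force: [-1.4, 2.4, 0.5]
gripper_width: -0.001
finger_force: 1.3
```

```bash
python3 - <<'E'
from h import *
im=get_image('scene')
cv2.imwrite('pics/s3.png',cv2.resize(im[170:270,250:370,::-1],None,fx=6,fy=6,interpolation=cv2.INTER_CUBIC))
s=state();p=np.array(s['position']);R=cv2.Rodrigues(np.array(s['orientation']))[0];print(p.round(1),s['clock'],R.round(3)[:2,0].tolist(),np.round(s['wrist_force'],1))
A=np.array([556.5,75]);t0=np.arctan2(-R[1,0],-R[0,0])%(2*np.pi)-np.pi
for th in (.5,.6,.7,.8,.9,.95,1.0,1.05,1.1):
    t=np.pi+th;q=A+52*np.array([np.cos(t),np.sin(t)])+16*np.array([np.sin(t),-np.cos(t)])
    print(th,(R.T@[*(q-p[:2]),58-p[2]]).round(1),'spin',round(-(th-t0),2))
E
```

```text
[502.2  69.3  57.6] 4.25 [0.918, 0.396] [-1.1  1.   1.3]
0.5 [-1.1  5.2 -0.4] spin -0.09
0.6 [-2.  10.5 -0.4] spin -0.19
0.7 [-2.3 16.  -0.4] spin -0.29
0.8 [-2.1 21.4 -0.4] spin -0.39
0.9 [-1.3 26.8 -0.4] spin -0.49
0.95 [-0.7 29.4 -0.4] spin -0.54
1.0 [ 0.  32.1 -0.4] spin -0.59
1.05 [ 0.9 34.7 -0.4] spin -0.64
1.1 [ 1.9 37.2 -0.4] spin -0.69
```

View pics/s3.png

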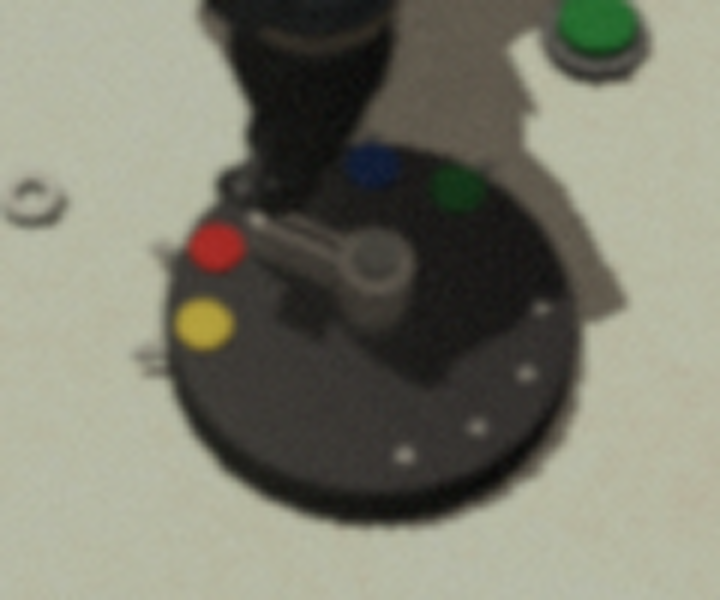

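The finger is pushing the bar. The nose is at about crop (258,217), near red, and forces are small. I continue to just short of yellow.

{"name": "drive_tool", "arguments": {
  "motion": [
    {"tx":-0.001,"ty":0.004,"tz":0.0,"spin":-0.07,"grip":0.0},
    {"tx":-0.0015,"ty":0.008,"tz":0.0,"spin":-0.14,"grip":0.0},
    {"tx":-0.002,"ty":0.012,"tz":0.0,"spin":-0.21,"grip":0.0},
    {"tx":-0.0023,"ty":0.016,"tz":0.0,"spin":-0.29,"grip":0.0},
    {"tx":-0.0022,"ty":0.02,"tz":0.0,"spin":-0.36,"grip":0.0},
    {"tx":-0.0018,"ty":0.024,"tz":0.0,"spin":-0.43,"grip":0.0},
    {"tx":-0.0013,"ty":0.0268,"tz":0.0,"spin":-0.49,"grip":0.0},
    {"tx":-0.0007,"ty":0.0294,"tz":0.0,"spin":-0.54,"grip":0.0},
    {"tx":0.0,"ty":0.032,"tz":0.0,"spin":-0.59,"grip":0.0}
  ]
}}

```text
clock: 5.15
position: [514.3, 40.2, 57.4]
orientation: [-2.762, -1.496, 0.001]
wrist_force: [-2.7, 0.0, 2.1]
gripper_width: 0.002
finger_force: 1.3
```

```bash
python3 - <<'E'
from h import *
im=get_image('scene');w=get_image('wrist')
a=cv2.resize(im[180:260,265:345],(400,400),interpolation=cv2.INTER_CUBIC)
cv2.imwrite('pics/s4.png',np.hstack([a,cv2.resize(w[:280,:],(400,200)).repeat(2,0)[:400]])[:,:,::-1])
s=state();p=np.array(s['position']);R=cv2.Rodrigues(np.array(s['orientation']))[0];print(p.round(1),s['clock'],np.round(s['wrist_force'],1))
A=np.array([556.5,75]);t0=np.arctan2(-R[1,0],-R[0,0])%(2*np.pi)-np.pi;print(t0)
for th in (1.05,1.1,1.15,1.2):
    t=np.pi+th;q=A+52*np.array([np.cos(t),np.sin(t)])+16*np.array([np.sin(t),-np.cos(t)])
    print(th,(R.T@[*(q-p[:2]),58-p[2]]).round(1),'spin',round(-(th-t0),2))
E
```

```text
[514.5  40.2  57.4] 5.25 [-2.  -0.4 -0.5]
0.9911430636097123
1.05 [-0.7  3.1 -0.6] spin -0.06
1.1 [-1.3  5.8 -0.6] spin -0.11
1.15 [-1.7  8.5 -0.6] spin -0.16
1.2 [-2.1 11.2 -0.6] spin -0.21
```

View pics/s4.png

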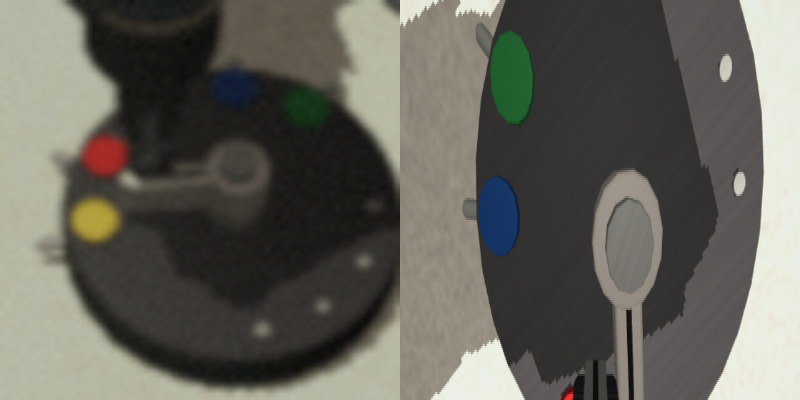

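The nose now lies between red and yellow, at left crop (130,180). The wrist view on the right gives the bar's slot cleanly, at full-image v of about 220-280, so I measure the angle from it.

```bash
cat >> h.py <<'E'
def armangle():
    im,c=wrist();g=cv2.cvtColor(im,cv2.COLOR_RGB2GRAY);P=[]
    for v in range(228,280,2):
        u=305+np.argmin(g[v,305:340]);P.append(ray(c,u,v,78))
    P=np.array(P);vx,vy,x,y=cv2.fitLine(P.astype(np.float32),cv2.DIST_HUBER,0,.01,.01).ravel()
    th=(np.arctan2(vy,vx)%np.pi);print('slot th',th,'lines',P[[0,-1]].round(1).tolist());return th
def armscene(nu,nv,hu=312.8,hv=212.0):
    c=calibration('scene');d=ray(c,nu,nv,78)-ray(c,hu,hv,90);print('scene th',np.arctan2(-d[1],-d[0]),np.hypot(*d))
E
python3 - <<'E'
from h import *
armangle();armscene(291,216)
c=calibration('scene');im=get_image('scene');p,a=blob(im,'yellow',(272,188,338,236))
d=ray(c,*p,41)-ray(c,312.8,212,90);print('yellow dir scene',np.arctan2(-d[1],-d[0]),np.hypot(*d))
w,c=wrist();P=ports(w,c,(0,0,560,280))
E
```

```text
slot th 1.0758187 lines [[546.0, 54.0], [534.6, 34.2]]
scene th 1.1012115273317873 63.87776595282027
yellow dir scene 1.1278972704766808 86.272973457973
yellow None 0 None
red [236.2 275.9] 95 [490.1  41.7]
blue [138.2 152.3] 2575 [488.6 124.3]
green [156.2  56.2] 3217 [523.8 153.4]
```

The arm is at about 1.065 rad and the target is about 1.14, so I need roughly 0.075 rad more.

{"name": "drive_tool", "arguments": {
  "motion": [
    {"tx":-0.0003,"ty":0.0014,"tz":0.0,"spin":-0.025,"grip":0.0},
    {"tx":-0.0006,"ty":0.0028,"tz":0.0,"spin":-0.05,"grip":0.0},
    {"tx":-0.0009,"ty":0.0042,"tz":0.0,"spin":-0.075,"grip":0.0},
    {"tx":-0.0009,"ty":0.0042,"tz":0.0,"spin":-0.075,"grip":0.0}
  ]
}}

```text
clock: 5.8
position: [517.8, 37.4, 57.2]
orientation: [-2.704, -1.599, 0.0]
wrist_force: [-2.1, -0.4, 0.6]
gripper_width: 0.0
finger_force: 1.0
```

```bash
python3 - <<'E'
from h import *
s=state();print(np.round(s['position'],1),s['clock'])
armangle()
E
```

```text
[517.8  37.4  57.2] 5.8
slot th 1.1877211 lines [[547.7, 53.8], [538.3, 33.0]]
```

{"name": "drive_tool", "arguments": {
  "motion": [
    {"tx":0.0,"ty":-0.012,"tz":0.0,"spin":0.0,"grip":0.0},
    {"tx":0.0,"ty":-0.03,"tz":0.0,"spin":0.0,"grip":0.0},
    {"tx":0.0,"ty":-0.03,"tz":-0.04,"spin":0.0,"grip":0.0},
    {"tx":0.0,"ty":-0.03,"tz":-0.08,"spin":0.0,"grip":0.0},
    {"tx":0.0,"ty":-0.03,"tz":-0.12,"spin":0.13,"grip":0.0},
    {"tx":-0.02,"ty":-0.05,"tz":-0.16,"spin":0.26,"grip":0.0},
    {"tx":-0.04,"ty":-0.07,"tz":-0.172,"spin":0.4,"grip":0.0},
    {"tx":-0.054,"ty":-0.084,"tz":-0.172,"spin":0.54,"grip":0.0},
    {"tx":-0.054,"ty":-0.084,"tz":-0.172,"spin":0.68,"grip":0.0},
    {"tx":-0.054,"ty":-0.084,"tz":-0.172,"spin":0.82,"grip":0.0},
    {"tx":-0.054,"ty":-0.084,"tz":-0.172,"spin":0.96,"grip":0.0},
    {"tx":-0.054,"ty":-0.084,"tz":-0.172,"spin":1.07,"grip":0.0}
  ]
}}

```text
clock: 7.05
position: [417.8, 31.2, 229.3]
orientation: [-3.141, 0.014, -0.002]
wrist_force: [0.7, 0.4, 0.1]
gripper_width: 0.001
finger_force: 0.0
```

```bash
python3 - <<'E'
from h import *
get_image('wrist');get_image('wrist')
s=state();p=np.array(s['position']);R=cv2.Rodrigues(np.array(s['orientation']))[0];print(p.round(1),s['clock'],R.round(3).tolist())
im,c=wrist();P=ports(im,c);fit(P)
q,a=blob(im,'green',(0,100,90,190));g=ray(c,*q,22);print('start',q,a,g, (R.T@[*(g-p[:2]),45-p[2]]).round(1))
cv2.imwrite('pics/w5.png',cv2.resize(im[:160,110:340,::-1],None,fx=3.4,fy=3.4,interpolation=cv2.INTER_CUBIC))
E
```

```text
[417.8  31.1 229.3] 7.15 [[1.0, -0.005, 0.001], [-0.005, -1.0, 0.0], [0.001, -0.0, -1.0]]
yellow [306.3  84.7] 713 [522.2  -1.2]
red [276.1 122.1] 636 [487.   28.4]
blue [181.6 121.8] 640 [487.4 123.8]
green [148.8  84.2] 710 [522.8 153. ]
axis,rot [ 5.5728e+02  7.5800e+01 -4.0000e-03] [-0.   0.5  0.1  0.3  0.1 -0.3 -0.1 -0.5]
start [ 37.13926777 143.58076095] 1393 [464.68013849 288.09599565] [  45.5 -257.2  184.3]
```

View pics/w5.png

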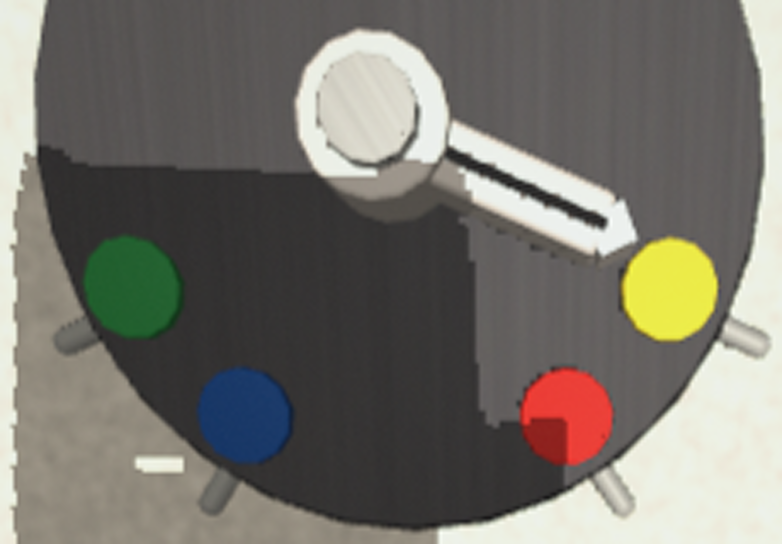

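The bar now points close to yellow: slot from (448,152) to (606,222) in the crop, tip at (637,238), yellow at (670,288). I check the numbers by ray casting.

```bash
python3 - <<'E'
from h import *
c=calibration('wrist');A=np.array([557.28,75.8]);Y=np.array([522.2,-1.2])
q=[ray(c,110+x/3.4,y/3.4,78) for x,y in((448,152),(606,222))]
t=lambda d:np.arctan2(-d[1],-d[0])
print('slot',t(q[1]-q[0]),'axis-slot end',t(q[1]-A),'hub-slot',t(q[1]-ray(c,110+367/3.4,108/3.4,90)),'nose',t(ray(c,110+637/3.4,238/3.4,78)-A),np.hypot(*(ray(c,110+637/3.4,238/3.4,78)-A)),'yellow',t(Y-A), 'hub',ray(c,110+367/3.4,108/3.4,90))
E
```

```text
slot 1.185927050387922 axis-slot end 1.1842398254545388 hub-slot 1.1908968670470026 nose 1.1775891031087249 70.65275963125367 yellow 1.1433081140057684 hub [556.70056383  75.46093586]
```

The arm is at 1.18 rad and yellow at 1.145, an error of about 3 mm against the 9 mm allowed. Next, press start.

{"name": "drive_tool", "arguments": {
  "motion": [
    {"tx":0.01,"ty":-0.04,"tz":0.0,"spin":0.0,"grip":0.0},
    {"tx":0.02,"ty":-0.08,"tz":0.0,"spin":0.0,"grip":0.0},
    {"tx":0.03,"ty":-0.12,"tz":0.0,"spin":0.0,"grip":0.0},
    {"tx":0.04,"ty":-0.16,"tz":0.0,"spin":0.0,"grip":0.0},
    {"tx":0.047,"ty":-0.2,"tz":0.0,"spin":0.0,"grip":0.0},
    {"tx":0.047,"ty":-0.24,"tz":0.02,"spin":0.0,"grip":0.0},
    {"tx":0.047,"ty":-0.259,"tz":0.06,"spin":0.0,"grip":0.0},
    {"tx":0.047,"ty":-0.259,"tz":0.1,"spin":0.0,"grip":0.0},
    {"tx":0.047,"ty":-0.259,"tz":0.14,"spin":0.0,"grip":0.0},
    {"tx":0.047,"ty":-0.259,"tz":0.17,"spin":0.0,"grip":0.0},
    {"tx":0.047,"ty":-0.259,"tz":0.19,"spin":0.0,"grip":0.0},
    {"tx":0.047,"ty":-0.259,"tz":0.19,"spin":0.0,"grip":0.0}
  ]
}}

```text
clock: 8.4
position: [464.3, 289.0, 36.9]
orientation: [3.14, -0.0, -0.006]
wrist_force: [-0.3, -0.7, 0.9]
gripper_width: -0.004
finger_force: 0.0
```

{"name": "drive_tool", "arguments": {
  "motion": [
    {"tx":0.0,"ty":0.0,"tz":0.008,"spin":0.0,"grip":0.0},
    {"tx":0.0,"ty":0.0,"tz":0.014,"spin":0.0,"grip":0.0},
    {"tx":0.0,"ty":0.0,"tz":0.018,"spin":0.0,"grip":0.0},
    {"tx":0.0,"ty":0.0,"tz":0.021,"spin":0.0,"grip":0.0},
    {"tx":0.0,"ty":0.0,"tz":0.023,"spin":0.0,"grip":0.0},
    {"tx":0.0,"ty":0.0,"tz":0.023,"spin":0.0,"grip":0.0}
  ]
}}

```text
clock: 9.0
position: [466.3, 289.8, 16.6]
orientation: [-3.141, 0.005, -0.001]
wrist_force: [0.6, -0.5, 4.3]
gripper_width: -0.003
finger_force: 2.2
```

{"name": "drive_tool", "arguments": {
  "motion": [
    {"tx":0.0,"ty":0.0,"tz":0.001,"spin":0.0,"grip":0.0},
    {"tx":0.0,"ty":0.0,"tz":0.002,"spin":0.0,"grip":0.0},
    {"tx":0.0,"ty":0.0,"tz":0.002,"spin":0.0,"grip":0.0}
  ]
}}

```text
clock: 9.3
position: [466.4, 289.9, 15.8]
orientation: [-3.141, 0.005, -0.001]
wrist_force: [-6.0, -2.8, 20.0]
gripper_width: 0.001
finger_force: 10.2
```

The force jumped to 20 N, so the button is bottomed. Lift off and return to the view pose.

{"name": "drive_tool", "arguments": {
  "motion": [
    {"tx":0.0,"ty":0.0,"tz":-0.02,"spin":0.0,"grip":0.0},
    {"tx":0.0,"ty":0.0,"tz":-0.06,"spin":0.0,"grip":0.0},
    {"tx":0.0,"ty":0.0,"tz":-0.1,"spin":0.0,"grip":0.0},
    {"tx":0.0,"ty":0.0,"tz":-0.14,"spin":0.0,"grip":0.0},
    {"tx":0.0,"ty":0.0,"tz":-0.18,"spin":0.0,"grip":0.0},
    {"tx":-0.01,"ty":0.04,"tz":-0.213,"spin":0.0,"grip":0.0},
    {"tx":-0.02,"ty":0.08,"tz":-0.213,"spin":0.0,"grip":0.0},
    {"tx":-0.03,"ty":0.12,"tz":-0.213,"spin":0.0,"grip":0.0},
    {"tx":-0.04,"ty":0.16,"tz":-0.213,"spin":0.0,"grip":0.0},
    {"tx":-0.047,"ty":0.2,"tz":-0.213,"spin":0.0,"grip":0.0},
    {"tx":-0.047,"ty":0.22,"tz":-0.213,"spin":0.0,"grip":0.0},
    {"tx":-0.047,"ty":0.22,"tz":-0.213,"spin":0.0,"grip":0.0}
  ]
}}

```text
clock: 10.5
position: [417.9, 67.9, 227.4]
orientation: [3.141, -0.009, 0.0]
wrist_force: [0.1, 0.5, 0.9]
gripper_width: -0.002
finger_force: 0.0
```

```bash
python3 - <<'E'
from h import *
for _ in range(4):get_image('wrist')
im=get_image('wrist');s=state();print(s['clock'],np.round(s['position'],1),np.round(s['wrist_force'],1))
cv2.imwrite('pics/w6.png',im[:,:,::-1])
E
```

```text
10.75 [418.3  70.6 227.2] [0.8 0.7 0.7]
```

View pics/w6.png

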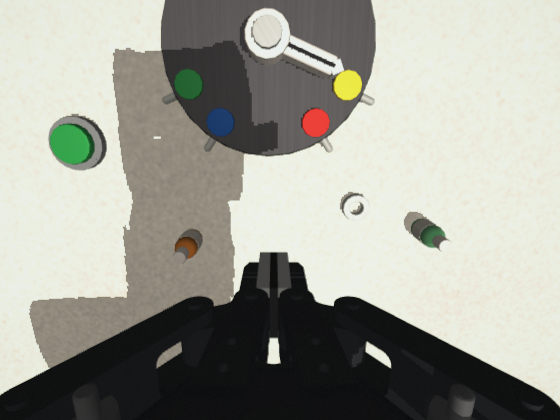

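The bar (tip at (342,70)) still points at yellow (347,86). The start button at (70,144) is up, and the vials and collar are in place. Handing in.

```bash
python3 -c "
from workcell import *
print(close_job())"
```

```text
the job is handed in; nothing more can be done
None
```

The job is handed in (no verdict came back): the pointer measured about 3 mm off the yellow port's centre, start was then pressed to its stop and let back up, and stop and the loose things were left untouched.

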